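Set a drum brake's shoe clearance at the star wheel

TASK

Take the brake spoon (orange handle) from the tool block, reach through the slot in the brake's backing plate and turn the star wheel up, tooth by tooth, pushing the teeth the way the stamped arrow points (out towards the plate's rim), until it goes tight because the shoes bear on the drum: go by feel, stop at a push of 5 to 10 N and never press on the brake with more than 20 N. Then back the wheel off by one tooth and stand the spoon back in an empty pocket of the tool block, disturbing nothing else on the bench.

Things in the scene. Friction and masses are not known exactly. Their poses are not given: they have to be found in the camera images.
- brake: Drum brake lying face down, fixed: grey iron drum 286 mm across, closed by a silver backing plate 274 mm across and 4 mm thick, its upper face 85 mm above the bench. Origin: centre of the underside; z up; the adjuster slot lies on its -x side. A square axle flange with a round stub stands 36 mm above the plate at its centre, a brass nipple 22 mm high at the +x side; otherwise nearly flat.
- slot (a point): Centre of the adjuster slot at the plate's upper face, 92 mm from the brake's centre; axes as the brake's. The slot goes right through the plate and is 15 mm along x (radially) by 20 mm along y. A stamped arrow beside it points to -x (outwards): push the teeth that way to tighten.
- star (a point): Centre of the yellow star wheel, 29 mm straight below slot, axes as the brake's (it does not turn with the wheel). The wheel turns about y and is 10 mm thick; 16 teeth, 0.393 rad each (6.7 mm at 17 mm radius), starting at any angle; tip radius 21 mm, so the top tips are 8 mm below the plate's upper face; root radius 14.5 mm; teeth 3 mm thick at the root, 2 just below the rounded tip.
- shoes (a joint): Travel of the adjuster screw that spreads the shoes, m: 0 with the linings on the drum, negative clear of it, 0.00002 a tooth; starts 1.4 to 2.6 teeth short, far too fine for this reading to tell. Thread friction holds the wheel where it is left (about 2 N at the teeth turns it); it has no pawl, so a blade dragged back turns it back. With the shoes on the drum it turns no further and the push rises at once.
- rack: Hardwood tool block, fixed, 200 x 70 mm and 68 mm high; origin at the centre of its underside, long side along its x. Three pockets right through it in a row at x = -62, 0 and +62 mm, y = 0, each 20 mm along x by 13 mm along y with a slight chamfer. One holds the spoon, the others a red and a blue screwdriver.
- spoon_grip (a point): Middle of the brake spoon's orange square handle (24 x 24 mm in plan, reaching 35 mm below to 40 mm above this point). The spoon stands upright, blade down, z up, 0.13 to 0.21 kg, 140 mm long. Under the handle is a steel bolster 32 mm across, 5 mm thick; its underside, 40 mm below this point, rests on the tool block. Grip with the fingers closing across the row of pockets.
- spoon_tip (a point): Middle of the end of the spoon's blade, 100 mm below spoon_grip; same axes. Below the bolster is a 9 mm round shank, then for the last 34 mm a flat straight blade 11 mm wide along y and 2.5 mm thick along x, the last 5 mm tapering to 1.6 mm. In the tool block the blade's width runs along the row of pockets.
- driver_red_mid (a point): Red-handled screwdriver standing in the tool block, 29 mm across the handle, 132 mm long; point 100 mm above its tip. Leave it.
- driver_blue_mid (a point): Blue-handled screwdriver, the same size. Leave it.
- grease_tub: White tub with blue lid, 90 mm across, 85 mm tall; origin under its centre. Leave it.
- pliers: Red-handled pliers lying flat, 160 mm long, 13 mm high; origin at the pivot. Leave them.
- wrench: Steel spanner lying flat, 190 mm long. Leave it.
- bearing: Steel wheel bearing, ring 60 mm across and 18 mm high. Leave it.
Things that resemble listed ones, but are neither listed nor needed, are in the scene too. What is meant by the part that bears spoon_grip is not black or yellow, and is the larger of those in its own colour.

How it is judged:
On the way:
1. with the spoon, the star wheel is turned up until the shoes bear on the drum (within a tenth of a tooth) and pushed tight there with at least 3 N, for 0.1 s (value of joint shoes above -2e-06 m and contact force between spoon and brake above 3 N), for 0.1 s.
At the end, for the whole second after the job is handed in: The star wheel is backed off one tooth (half a tooth either way) from where the shoes touch the drum, and the spoon stands at rest in a pocket of the tool block, its bolster down on the block (within 5 mm) and upright within 0.15 rad (value of joint shoes between -3e-05 and -1e-05 m and z of spoon_grip in the frame of rack between 0.103 and 0.113 m and x of spoon_grip in the frame of rack between -0.08 and 0.08 m and y of spoon_grip in the frame of rack between -0.015 and 0.015 m and angle between spoon_grip's own z axis and vertical below 0.15 rad and linear speed of spoon below 0.02 m/s).
It fails at once if the spoon is pressed against the star wheel or any part of the brake with more than 20 N (contact force between spoon and brake above 20 N).
It fails at once if a bystander is moved more than 3 cm (distance of any of driver_red_mid, driver_blue_mid, grease_tub, pliers, wrench, bearing from where it was at the start of the episode above 0.03 m).
It also fails if it takes over 67 s, if anything falls off the work surface, if the arm or the gripper's body presses on something with over 40 N, if the wrist force passes 120 N, or if a joint passes its speed limit or range.

ROBOT

A 6-joint arm with a two-finger parallel gripper is mounted at the origin on the work surface. World frame = base frame: x ahead of the robot, y to its left, z up, the work surface at z = 0. Lengths are in m, angles in rad, forces in N, time in s.
With the tool pointing down it reaches from about 0.25 to 0.725 m from the base axis. Payload 4 kg.
Tool frame: the origin (TCP) lies on the centre line of the jaws, within the pads' length; the fingertips stand 17 mm ahead of it and the grasp point (between the pads) lies 2 mm behind it; z points along the fingers, y is the line along which they close (so a half turn about z gives the same grasp; the last joint's range is limited). The gripper opens to 85 mm and grips with 20 to 120 N. Pads are 22 mm wide; open, the fingers measure 114 mm over their backs; the gripper's body (76 mm by 85 mm) begins 54 mm behind the grasp point. The pads swing forward as they close: fully open they stand 13 mm farther back than shut.
Start: joints at [1.256, 0.241, 0.005, 1.335, 0, 1.571], TCP at [0.155, 0.475, 0.248] pointing down, gripper open.
Joint ranges: [-2.72, 2.72], [-1.05, 1.87], [-1.09, 1.28], [-1.99, 2.15], [-1.42, 1.44], [-3.14, 3.14]. Speed limits (rad/s): [2.79, 2.79, 3.14, 3.14, 3.14, 3.14].

INTERFACE

Orientations are given as a unit quaternion [x, y, z, w].
In Python, from workcell import bot, camera, get_calibration gives the robot as it stands.
- The arm moves only by the tool apply_moves, never from a script. Its argument "steps" is a list of rows, each a list of 3 entries, a list of its own where there are three numbers: the shift along the tool's x, y, z as a fraction of full scale, then the turn, a rotation vector about the tool's x, y, z as a fraction of full scale, then the opening, from 0 (shut) to 1 (fully open). A call has exactly 8 rows; each row shifts and turns the commanded pose from where the row before left it, along the tool's axes as they then stand; what a row does not reach is not made up. Full scale, the value 1, is 20 cm for a shift and pi rad for a turn. A row lasts 1/12 s, in which the tool goes at most 41.7 mm and 7.16 degrees, less where a joint would pass 70% of its speed; a pose out of reach is approached as far as the arm can. A call with a number of a shift or a turn outside -1 to 1 is refused whole. A call with a gripper value outside its range is refused whole. The fingers move at their own pace and stop on an object; the grip force is fixed at half the most. Time passes only in rows, so rows that do not move let the fingers close, or fill a call up. It gives the time, the measured TCP pose, the force, the opening and the grip force at its end, in the units of the state.
- bot.get_obs(): the state, without advancing time (a new reading comes with each control period).
- camera(name): name is "side" or "top"; returns (picture, depth): 420x560x3 uint8, red, green, blue; 420x560 float32, m along the optical axis (not along the pixel's ray), 0 where there is no reading.
- get_calibration(name): a dict with "fov_y" (degrees; the focal length in pixels is half the picture's height over the tangent of half this angle, whatever the lens; pixels are square), "cx", "cy" (the principal point, pixels), "rvec" (rotation vector, rad) and "tvec" (3), from world to camera coordinates, as OpenCV has them. Camera axes: x right, y down, z forward; pixel columns grow to the right and rows downward; lengths in m; the calibration is good to about 2 mm. A picture is of the moment at which its call begins. get_calibration takes no time and is no camera call.
- bot.job_done(): hands the job in; it is judged then, once.
The state is a dict: "clock": time; "joint_pos": joint angles; "joint_vel": joint speeds; "tau": joint torques, N m; "eef_pos": TCP position; "tool_rot": TCP orientation; "ft_force": force on the tool from outside, world axes, zero at the start; "ft_torque": the same for the moment, N m; "grip_width": finger opening in m; "grasp_force": force on a finger pad.
Only numpy, scipy, OpenCV 4.12 (cv2) and the standard library are available. Lean on these libraries where they do the work, as an engineer would, in place of code of your own. Each camera call takes 0.05 s, during which the arm holds its last target. There are 200 camera calls.

## Working session

There is one attempt and no reset: what is moved stays moved. The work goes in short steps, Python scripts to look and compute and a tool call to move; the robot and the scene stay as the last step left them, time stands still between calls to the robot, and variables do not carry over. Pictures are saved under pics/ and viewed, at most 10 in all, crops included, and the job is handed in when it is done.

Besides the shell and the picture viewer there is one more tool, called as name(argument=value, ...), one argument or row to a line, values as JSON. apply_moves: Moves the arm, as the interface text tells. Its arguments: {"type":"object","properties":{"steps":{"type":"array"}},"required":["steps"]}

```bash
mkdir -p pics; cat > h.py <<'E'
import numpy as np, cv2
from workcell import bot, camera, get_calibration
def cal(n):
    c=get_calibration(n); f=210/np.tan(np.radians(c['fov_y'])/2)
    K=np.array([[f,0,c['cx']],[0,f,c['cy']],[0,0,1]]); R=cv2.Rodrigues(np.array(c['rvec'],float))[0]
    return K,R,np.array(c['tvec'],float).reshape(3)
def ray(n,u,v):
    K,R,t=cal(n); return -R.T@t, R.T@np.linalg.inv(K)@np.array([u,v,1.])
def atz(n,u,v,z):
    o,d=ray(n,u,v); return o+d*(z-o[2])/d[2]
def dep(n,u,v,d):
    o,r=ray(n,u,v); return o+r*d[int(round(v)),int(round(u))]
def two(n1,p1,n2,p2):
    o1,d1=ray(n1,*p1);o2,d2=ray(n2,*p2)
    s=np.linalg.lstsq(np.c_[d1,-d2],o2-o1,rcond=None)[0]
    a=o1+s[0]*d1;b=o2+s[1]*d2
    return (a+b)/2,np.linalg.norm(a-b)
def proj(n,P):
    K,R,t=cal(n);p=K@(R@np.array(P,float)+t);return p[:2]/p[2]
E
python3 - <<'E'
from h import *
for n in('top','side'):
    p,d=camera(n); np.savez(f'{n}0.npz',p=p,d=d); cv2.imwrite(f'pics/{n}0.png',cv2.resize(p[:,:,::-1],(800,600),interpolation=3))
    K,R,t=cal(n);print(n,K,get_calibration(n),-R.T@t)
print(bot.get_obs())
E
```

```text
top [[540.20496766   0.         282.0934459 ]
 [  0.         540.20496766 214.832395  ]
 [  0.           0.           1.        ]] {'fov_y': 42.48632301132507, 'cx': 282.09344589918373, 'cy': 214.8323950005698, 'rvec': array([ 2.12389438, -2.12989185,  0.21652788]), 'tvec': array([-0.00633782,  0.55849863,  1.60130924])} [0.24500478 0.01288391 1.67808189]
side [[481.85607503   0.         281.51400158]
 [  0.         481.85607503 213.55907615]
 [  0.           0.           1.        ]] {'fov_y': 47.09656789742968, 'cx': 281.5140015754054, 'cy': 213.55907615130778, 'rvec': array([ 2.37156934, -0.41799584,  0.17715635]), 'tvec': array([-0.49878296,  0.21589446,  1.2425896 ])} [ 0.22218047 -0.80600463  1.06790269]
{'clock': 0.1, 'joint_pos': array([ 1.25600535e+00,  2.41346875e-01,  3.87020919e-03,  1.33522220e+00,
       -1.37447515e-05,  1.57080192e+00]), 'joint_vel': array([-0.0001059 , -0.00105096,  0.00469019,  0.00014613,  0.00044   ,
        0.00063719]), 'tau': array([-5.52815470e-05, -3.73138511e+01,  2.53009665e+01,  1.08334981e-02,
       -3.81546374e-05,  1.15106623e-06]), 'eef_pos': array([0.15464635, 0.47491875, 0.24750165]), 'tool_rot': array([ 1.56749109e-01,  9.87637996e-01, -9.40586459e-04, -1.42317738e-04]), 'ft_force': array([ 0.21400497, -0.85092491,  0.08335558]), 'ft_torque': array([0.03693318, 0.06393129, 0.03872582]), 'grasp_force': 0.0, 'grip_width': 0.08546282631185861}
```

View pics/top0.png

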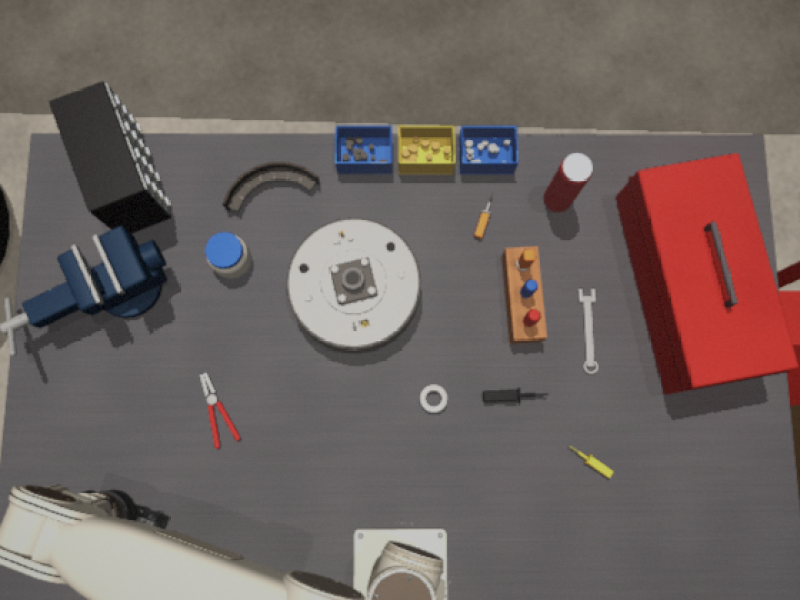

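View pics/side0.png

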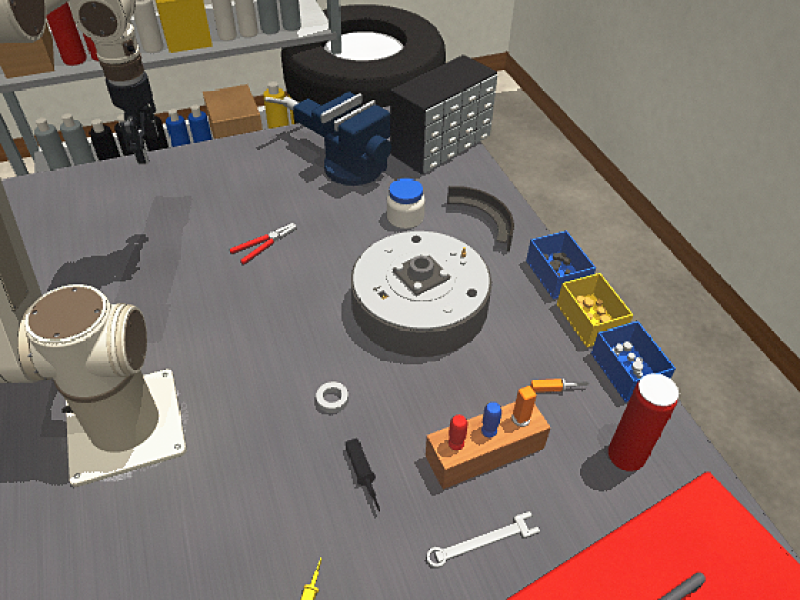

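Seen: the brake's centre is at top (353,282) with its slot near (361,324). The rack is around (525,293). There are two orange things: one standing in the rack at top (528,258) / side (525,405), and a smaller one lying at top (483,222) / side (547,386). The standing one with a square handle fits spoon_grip. I'll confirm it in an enlarged crop.

```bash
python3 - <<'E'
from h import *
T=np.load('top0.npz')['p'];S=np.load('side0.npz')['p']
def cr(p,u,v):return cv2.resize(p[v:v+60,u:u+80,::-1],(400,300),interpolation=cv2.INTER_CUBIC)
o=np.vstack([np.hstack([cr(T,325,150),cr(T,210,185)]),np.hstack([cr(S,320,260),cr(S,245,160)])])
cv2.imwrite('pics/crop.png',o)
E
```

```text
(no output)
```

View pics/crop.png

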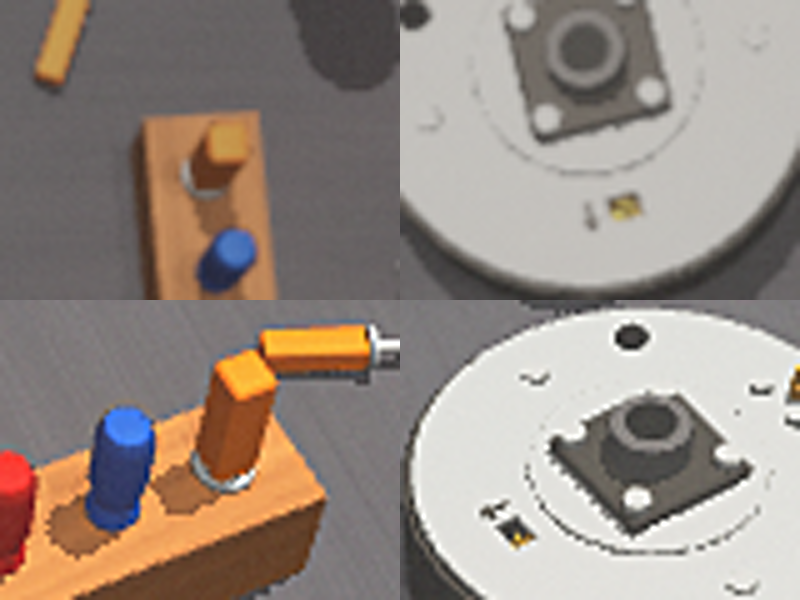

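```bash
cat > m.py <<'E'
from h import *
def cloud(n):
    f=np.load(n+'0.npz');d=f['d'];K,R,t=cal(n)
    v,u=np.mgrid[:420,:560];q=np.stack([u,v,np.ones_like(u)],-1)@np.linalg.inv(K).T*d[...,None]
    return (q-t)@R, f['p']
E
python3 - <<'E'
from m import *
print('slot',two('top',(254.6,226.2),'side',(267.8,205.6)))
print('handletop',two('top',(370.2,177.8),'side',(368.8,274.6)))
print(atz('top',254.6,226.2,.085),atz('side',267.8,205.6,.085))
print(atz('top',370.2,177.8,.148),atz('side',368.8,274.6,.148))
for n in('top','side'):
    P,p=cloud(n)
    c0=atz('top',247,197,.085)[:2]
    m=(np.linalg.norm(P[...,:2]-c0,axis=-1)<.16)&(P[...,2]>.078)&(P[...,2]<.092)
    Q=P[m];print(n,'plate z',np.median(Q[:,2]),m.sum(),cv2.minEnclosingCircle(Q[:,:2].astype(np.float32)*1000), cv2.minAreaRect(Q[:,:2].astype(np.float32)*1000))
    r0=atz('top',368,206,.068)[:2]
    m=(np.linalg.norm(P[...,:2]-r0,axis=-1)<.13)&(P[...,2]>.06)&(P[...,2]<.076)
    Q=P[m];print('rack z',np.median(Q[:,2]),m.sum(),cv2.minAreaRect(Q[:,:2].astype(np.float32)*1000))
    m=(np.linalg.norm(P[...,:2]-r0,axis=-1)<.13)&(P[...,2]>.14)
    Q=P[m]
    hs=p[m].astype(int); o=(hs[:,0]>hs[:,2]+50)&(hs[:,1]>.4*hs[:,0])
    print('handle top',Q[o].mean(0) if o.any() else 0,np.median(Q[o][:,2]),cv2.minAreaRect(Q[o][:,:2].astype(np.float32)*1000))
    for nm,c in(('red',(hs[:,0]>2*hs[:,1])),('blue',hs[:,2]>hs[:,0]+40)):
        print(nm,Q[c].mean(0),Q[c][:,2].max())
E
```

```text
slot (array([0.51751986, 0.07484768, 0.08560462]), np.float64(0.0005740328374438906))
handletop (array([ 0.65048676, -0.26582056,  0.14326275]), np.float64(0.0021158682562334905))
[0.51791148 0.07483086 0.085     ] [0.51740745 0.07539045 0.085     ]
[ 0.65029378 -0.26526733  0.148     ] [ 0.64717606 -0.26851471  0.148     ]
top plate z 0.08533692828273533 5405 ((608.1781005859375, 97.60567474365234), 143.0565185546875) ((608.218017578125, 96.82115173339844), (283.2005310058594, 281.7658386230469), 17.27100944519043)
rack z 0.0686450789910611 1107 ((589.78173828125, -270.19537353515625), (202.80108642578125, 72.09104919433594), 3.266202211380005)
handle top [ 0.64340107 -0.26636194  0.14723876] 0.14759565483701376 ((593.927001953125, -269.11468505859375), (137.75518798828125, 23.493064880371094), 3.246995210647583)
red [ 0.52632334 -0.27267099  0.14227236] 0.1463864204534479
blue [ 0.58837677 -0.2689197   0.14277889] 0.14733772986034327
side plate z 0.0850506435861508 4683 ((605.2665405273438, 94.45336151123047), 143.8819122314453) ((604.8280029296875, 93.34941864013672), (282.2067565917969, 280.93768310546875), 69.74539184570312)
rack z 0.0675624792018972 1622 ((587.3111572265625, -270.5273742675781), (203.5052032470703, 73.47816467285156), 3.8364744186401367)
handle top [ 0.64557263 -0.26868265  0.14627022] 0.14629736812974212 ((595.3888549804688, -271.1143493652344), (129.92982482910156, 24.23293113708496), 4.189891338348389)
red [ 0.58294763 -0.27373263  0.14247457] 0.1458729444453973
blue [ 0.58607079 -0.27178757  0.14151023] 0.14616442151036893
```

The enlarged crop confirms it: the standing orange square-handled tool is clearly larger than the lying orange screwdriver, so it is the spoon. Its top is at top px (370,178). The slot is at top px (254.6,226.2).

```bash
cat >> h.py <<'E'
from scipy.spatial.transform import Rotation as Ro
def plan(target,yaw,n,nrot=None):
    """rows to bring TCP to target, tool y at world angle yaw (deg), pointing down, in n rows"""
    o=bot.get_obs();R=Ro.from_quat(o['tool_rot']);p=o['eef_pos']
    c,s=np.cos(np.radians(yaw)),np.sin(np.radians(yaw))
    G=Ro.from_matrix(np.c_[[s,-c,0],[c,s,0],[0,0,-1]])
    rv=(R.inv()*G).as_rotvec();d=np.array(target)-p
    print('pos',p.round(4),'d',d.round(4),'rotdeg',np.degrees(rv).round(2),'yaw',np.degrees(np.arctan2(*R.as_matrix()[[1,0],1])).round(2))
    for i in range(n):
        print((R.inv().apply(d/n)/.2).round(4).tolist(),(rv/n/np.pi).round(4).tolist()); R=R*Ro.from_rotvec(rv/n)
    q=o['joint_pos'];print('F',o['ft_force'].round(2),'q',q.round(2),'t',o['clock'])
E
python3 -c "
from h import *
plan((.65,-.2665,.24),93.5,24)"
```

```text
Traceback (most recent call last):
  File "h.py", line 25, in plan
    G=Ro.from_matrix(np.c_[[s,-c,0],[c,s,0],[0,0,-1]])
  File "scipy/spatial/transform/_rotation.pyx", line 1143, in scipy.spatial.transform._rotation.Rotation.from_matrix
ValueError: Non-positive determinant (left-handed or null coordinate frame) in rotation matrix 0: [[ 0.9981348  -0.06104854  0.        ]
 [ 0.06104854  0.9981348   0.        ]
 [ 0.          0.         -1.        ]].
```

```bash
sed -i 's/\[s,-c,0\]/[-s,c,0]/' h.py
python3 -c "
from h import *
plan((.65,-.2665,.24),93.5,24)"
```

```text
pos [0.1546 0.4749 0.2475] d [ 0.4954 -0.7414 -0.0075] rotdeg [-1.100e-01 -2.000e-02 -2.154e+01] yaw 71.96
[-0.146, -0.1149, 0.0018] [-0.0, -0.0, -0.005]
[-0.1441, -0.1172, 0.0018] [-0.0, -0.0, -0.005]
[-0.1423, -0.1194, 0.0018] [-0.0, -0.0, -0.005]
[-0.1404, -0.1216, 0.0018] [-0.0, -0.0, -0.005]
[-0.1385, -0.1238, 0.0018] [-0.0, -0.0, -0.005]
[-0.1365, -0.126, 0.0017] [-0.0, -0.0, -0.005]
[-0.1345, -0.1281, 0.0017] [-0.0, -0.0, -0.005]
[-0.1325, -0.1302, 0.0017] [-0.0, -0.0, -0.005]
[-0.1304, -0.1323, 0.0017] [-0.0, -0.0, -0.005]
[-0.1284, -0.1343, 0.0017] [-0.0, -0.0, -0.005]
[-0.1262, -0.1363, 0.0017] [-0.0, -0.0, -0.005]
[-0.1241, -0.1382, 0.0017] [-0.0, -0.0, -0.005]
[-0.1219, -0.1402, 0.0017] [-0.0, -0.0, -0.005]
[-0.1197, -0.1421, 0.0017] [-0.0, -0.0, -0.005]
[-0.1175, -0.1439, 0.0017] [-0.0, -0.0, -0.005]
[-0.1152, -0.1457, 0.0017] [-0.0, -0.0, -0.005]
[-0.1129, -0.1475, 0.0016] [-0.0, -0.0, -0.005]
[-0.1106, -0.1493, 0.0016] [-0.0, -0.0, -0.005]
[-0.1082, -0.151, 0.0016] [-0.0, -0.0, -0.005]
[-0.1058, -0.1527, 0.0016] [-0.0, -0.0, -0.005]
[-0.1034, -0.1543, 0.0016] [-0.0, -0.0, -0.005]
[-0.101, -0.1559, 0.0016] [-0.0, -0.0, -0.005]
[-0.0986, -0.1575, 0.0016] [-0.0, -0.0, -0.005]
[-0.0961, -0.159, 0.0016] [-0.0, -0.0, -0.005]
F [ 0.21 -0.85  0.08] q [ 1.26  0.24  0.    1.34 -0.    1.57] t 0.1
```

apply_moves(
  steps=[
    [[-0.145,-0.115,0.002],[0,0,-0.005],1],
    [[-0.144,-0.117,0.002],[0,0,-0.005],1],
    [[-0.142,-0.119,0.002],[0,0,-0.005],1],
    [[-0.14,-0.122,0.002],[0,0,-0.005],1],
    [[-0.138,-0.124,0.002],[0,0,-0.005],1],
    [[-0.136,-0.126,0.002],[0,0,-0.005],1],
    [[-0.134,-0.128,0.002],[0,0,-0.005],1],
    [[-0.132,-0.13,0.002],[0,0,-0.005],1],
  ],
)

```text
clock: 0.77
eef_pos: [0.3196, 0.2268, 0.2449]
tool_rot: [0.094, 0.996, -0.0, -0.0]
ft_force: [0.7, 1.1, 0.2]
grip_width: 0.0854
grasp_force: 0.0
```

apply_moves(
  steps=[
    [[-0.13,-0.132,0.002],[0,0,-0.005],1],
    [[-0.128,-0.134,0.002],[0,0,-0.005],1],
    [[-0.126,-0.136,0.002],[0,0,-0.005],1],
    [[-0.124,-0.138,0.002],[0,0,-0.005],1],
    [[-0.122,-0.14,0.002],[0,0,-0.005],1],
    [[-0.12,-0.142,0.002],[0,0,-0.005],1],
    [[-0.117,-0.144,0.002],[0,0,-0.005],1],
    [[-0.115,-0.146,0.002],[0,0,-0.005],1],
  ],
)

```text
clock: 1.43
eef_pos: [0.4846, -0.0201, 0.2415]
tool_rot: [0.032, 1.0, 0.0, -0.0]
ft_force: [0.6, 0.1, 0.2]
grip_width: 0.0857
grasp_force: 0.0
```

```bash
python3 -c "
from h import *
plan((.65,-.2665,.20),93.5,8)"
```

```text
pos [ 0.4846 -0.0201  0.2415] d [ 0.1654 -0.2464 -0.0415] rotdeg [ 0.01 -0.04 -7.12] yaw 86.38
[-0.1129, -0.1472, 0.0258] [0.0, -0.0, -0.0049]
[-0.1106, -0.1489, 0.0259] [0.0, -0.0, -0.0049]
[-0.1083, -0.1506, 0.0259] [0.0, -0.0, -0.0049]
[-0.1059, -0.1523, 0.0259] [0.0, -0.0, -0.0049]
[-0.1035, -0.1539, 0.0259] [0.0, -0.0, -0.0049]
[-0.1011, -0.1555, 0.0259] [0.0, -0.0, -0.0049]
[-0.0987, -0.157, 0.0259] [0.0, -0.0, -0.0049]
[-0.0962, -0.1586, 0.0259] [0.0, -0.0, -0.0049]
F [0.58 0.08 0.18] q [-0.04  0.21 -0.05  1.31  0.    0.02] t 1.4333
```

apply_moves(
  steps=[
    [[-0.113,-0.147,0.026],[0,0,-0.005],1],
    [[-0.111,-0.149,0.026],[0,0,-0.005],1],
    [[-0.108,-0.151,0.026],[0,0,-0.005],1],
    [[-0.106,-0.152,0.026],[0,0,-0.005],1],
    [[-0.103,-0.154,0.026],[0,0,-0.005],1],
    [[-0.101,-0.155,0.026],[0,0,-0.005],1],
    [[-0.099,-0.157,0.026],[0,0,-0.005],1],
    [[-0.096,-0.159,0.026],[0,0,-0.005],1],
  ],
)

```text
clock: 2.1
eef_pos: [0.6501, -0.2661, 0.1992]
tool_rot: [-0.031, 1.0, 0.0, -0.001]
ft_force: [0.7, 0.2, 0.4]
grip_width: 0.0852
grasp_force: 0.0
```

```bash
python3 -c "
from h import *
plan((.65,-.2665,.111),93.5,4)
a,d=camera('top');b,d=camera('side')
def cr(p,u,v):return cv2.resize(p[v:v+90,u:u+80,::-1],(400,450),interpolation=cv2.INTER_CUBIC)
cv2.imwrite('pics/pre.png',np.hstack([cr(a,325,140),cr(b,330,230)]))"
```

```text
pos [ 0.6501 -0.2661  0.1992] d [-0.0001 -0.0004 -0.0882] rotdeg [ 0.04 -0.06  0.1 ] yaw 93.6
[-0.0, -0.0005, 0.1102] [0.0, -0.0001, 0.0001]
[0.0, -0.0005, 0.1102] [0.0, -0.0001, 0.0001]
[0.0, -0.0005, 0.1102] [0.0, -0.0001, 0.0001]
[0.0001, -0.0005, 0.1102] [0.0, -0.0001, 0.0001]
F [0.65 0.19 0.39] q [-0.39  0.69  0.58  1.46  0.   -0.45] t 2.1
```

View pics/pre.png

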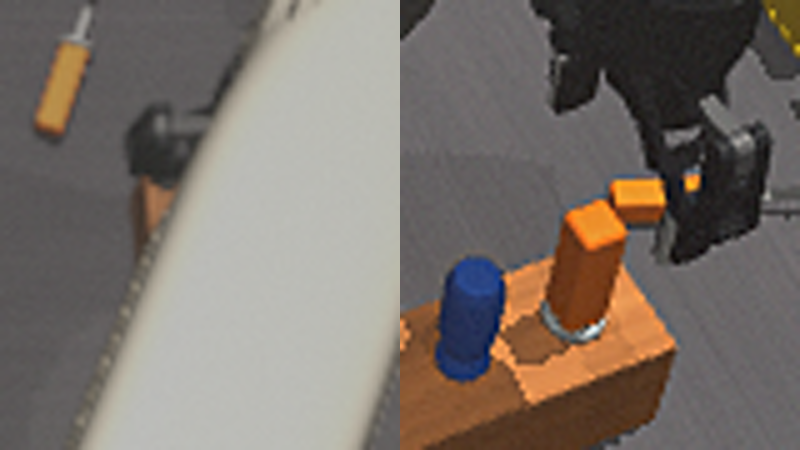

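The spoon (side crop ~(590,270)) stands between the open fingers at crop (575,80) and (715,190). Going down now.

apply_moves(
  steps=[
    [[0,0,0.07],[0,0,0],1],
    [[0,0,0.08],[0,0,0],1],
    [[0,0,0.08],[0,0,0],1],
    [[0,0,0.08],[0,0,0],1],
    [[0,0,0.07],[0,0,0],1],
    [[0,-0.002,0.06],[0,0,0],1],
    [[0,0,0],[0,0,0],1],
    [[0,0,0],[0,0,0],1],
  ],
)

```text
clock: 2.87
eef_pos: [0.6487, -0.2643, 0.1112]
tool_rot: [-0.031, 1.0, 0.001, -0.001]
ft_force: [1.0, 0.7, 1.6]
grip_width: 0.0854
grasp_force: 0.0
```

apply_moves(
  steps=[
    [[0,0,0],[0,0,0],0],
    [[0,0,0],[0,0,0],0],
    [[0,0,0],[0,0,0],0],
    [[0,0,0],[0,0,0],0],
    [[0,0,0],[0,0,0],0],
    [[0,0,0],[0,0,0],0],
    [[0,0,0],[0,0,0],0],
    [[0,0,0],[0,0,0],0],
  ],
)

```text
clock: 3.53
eef_pos: [0.6501, -0.2654, 0.1131]
tool_rot: [-0.031, 1.0, -0.0, 0.001]
ft_force: [-0.0, -0.8, 3.2]
grip_width: 0.0233
grasp_force: 59.2
```

apply_moves(
  steps=[
    [[0,0,-0.03],[0,0,0],0],
    [[0,0,-0.06],[0,0,0],0],
    [[0,0,-0.1],[0,0,0],0],
    [[0,0,-0.1],[0,0,0],0],
    [[0,0,-0.1],[0,0,0],0],
    [[0,0,-0.1],[0,0,0],0],
    [[0,0,-0.1],[0,0,0],0],
    [[0,0,-0.01],[0,0,0],0],
  ],
)

```text
clock: 4.2
eef_pos: [0.651, -0.2654, 0.2368]
tool_rot: [-0.031, 1.0, -0.001, 0.003]
ft_force: [0.4, 0.5, -0.6]
grip_width: 0.0228
grasp_force: 58.8
```

```bash
python3 -c "
from h import *
plan((.5195,.0755,.225),13.2,16)"
```

```text
pos [ 0.651  -0.2654  0.2368] d [-0.1315  0.3409 -0.0118] rotdeg [ 0.11  0.38 80.37] yaw 93.57
[0.0344, 0.1089, 0.0032] [0.0, 0.0001, 0.0279]
[0.0438, 0.1055, 0.0032] [0.0, 0.0001, 0.0279]
[0.0529, 0.1012, 0.0032] [0.0, 0.0001, 0.0279]
[0.0615, 0.0962, 0.0032] [0.0, 0.0001, 0.0279]
[0.0697, 0.0904, 0.0032] [0.0, 0.0001, 0.0279]
[0.0774, 0.084, 0.0033] [0.0, 0.0001, 0.0279]
[0.0844, 0.0769, 0.0033] [0.0, 0.0001, 0.0279]
[0.0908, 0.0692, 0.0033] [0.0, 0.0001, 0.0279]
[0.0965, 0.061, 0.0033] [0.0, 0.0001, 0.0279]
[0.1015, 0.0523, 0.0034] [0.0, 0.0001, 0.0279]
[0.1057, 0.0432, 0.0034] [0.0, 0.0001, 0.0279]
[0.1091, 0.0338, 0.0034] [0.0, 0.0001, 0.0279]
[0.1116, 0.0241, 0.0035] [0.0, 0.0001, 0.0279]
[0.1133, 0.0142, 0.0035] [0.0, 0.0001, 0.0279]
[0.1141, 0.0043, 0.0036] [0.0, 0.0001, 0.0279]
[0.114, -0.0057, 0.0036] [0.0, 0.0001, 0.0279]
F [ 0.44  0.55 -0.61] q [-0.39  0.68  0.66  1.54  0.   -0.45] t 4.2
```

apply_moves(
  steps=[
    [[0.034,0.109,0.003],[0,0,0.028],0],
    [[0.044,0.105,0.003],[0,0,0.028],0],
    [[0.053,0.101,0.003],[0,0,0.028],0],
    [[0.062,0.096,0.003],[0,0,0.028],0],
    [[0.07,0.09,0.003],[0,0,0.028],0],
    [[0.077,0.084,0.003],[0,0,0.028],0],
    [[0.084,0.077,0.003],[0,0,0.028],0],
    [[0.091,0.069,0.003],[0,0,0.028],0],
  ],
)

```text
clock: 4.87
eef_pos: [0.5827, -0.0935, 0.2259]
tool_rot: [0.317, 0.948, -0.0, -0.001]
ft_force: [-0.2, 0.9, -1.3]
grip_width: 0.0232
grasp_force: 59.1
```

apply_moves(
  steps=[
    [[0.096,0.061,0.003],[0,0,0.028],0],
    [[0.101,0.052,0.003],[0,0,0.028],0],
    [[0.106,0.043,0.003],[0,0,0.028],0],
    [[0.109,0.034,0.003],[0,0,0.028],0],
    [[0.112,0.024,0.003],[0,0,0.028],0],
    [[0.113,0.014,0.003],[0,0,0.028],0],
    [[0.114,0.004,0.003],[0,0,0.028],0],
    [[0.114,-0.006,0.003],[0,0,0.028],0],
  ],
)

```text
clock: 5.53
eef_pos: [0.5174, 0.0766, 0.2213]
tool_rot: [0.625, 0.781, -0.001, -0.001]
ft_force: [0.7, -0.1, -2.8]
grip_width: 0.0233
grasp_force: 59.1
```

```bash
python3 -c "
from h import *
plan((.5195,.0755,.206),13.2,1)
a,d=camera('top');b,d=camera('side')
c=lambda p,u,v:cv2.resize(p[v:v+75,u:u+50,::-1],(400,600),interpolation=cv2.INTER_CUBIC)
cv2.imwrite('pics/br.png',np.hstack([c(a,230,180),c(b,240,150)]))"
```

```text
pos [0.5174 0.0766 0.2213] d [ 0.0021 -0.0011 -0.0153] rotdeg [-0.13 -0.02 -0.53] yaw 12.67
[-0.0078, 0.0094, 0.0765] [-0.0007, -0.0001, -0.0029]
F [ 0.74 -0.13 -2.76] q [0.15 0.3  0.02 1.29 0.   1.5 ] t 5.5333
```

View pics/br.png

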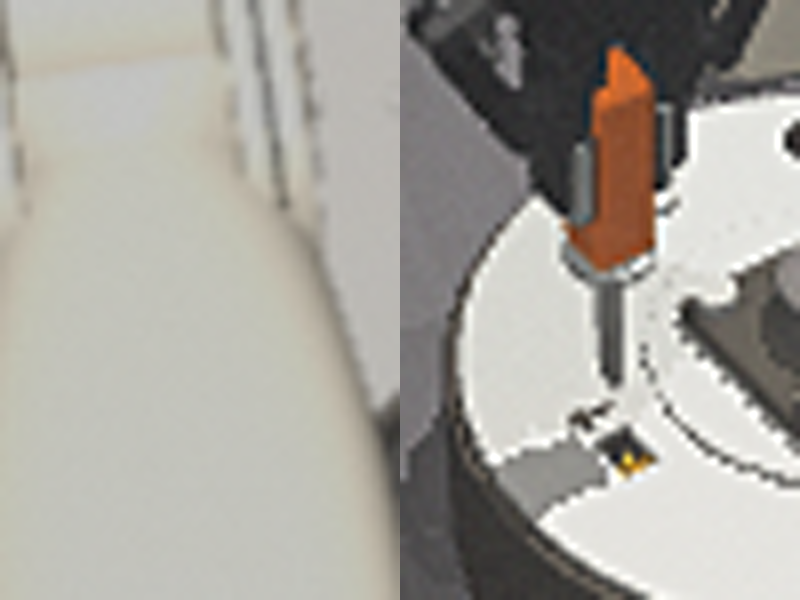

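```bash
python3 -c "
from h import *
print(atz('side',266.2,197.7,.116),atz('side',268.06,206.06,.085))"
```

```text
[0.51377148 0.07741605 0.116     ] [0.51751207 0.07346885 0.085     ]
```

```bash
python3 -c "
from h import *
for z in (.116,.15,.17,.181,.22,.256): 
  u,v=proj('side',(.5174,.0766,z)); print(z,400+(u+.44-240)*8,(v+.44-150)*8)
a,d=camera('side')
c=cv2.resize(a[160:220,240:300,::-1],(600,600),interpolation=cv2.INTER_CUBIC)
cv2.imwrite('pics/br2.png',c)"
```

```text
0.116 623.8385670855205 384.1863965339801
0.15 622.77956972007 313.9375862036529
0.17 622.1373930049758 271.3386603432282
0.181 621.7778946711851 247.4912636560507
0.22 620.465791858458 160.45265087732037
0.256 619.1999852975941 76.48510958772931
```

View pics/br2.png

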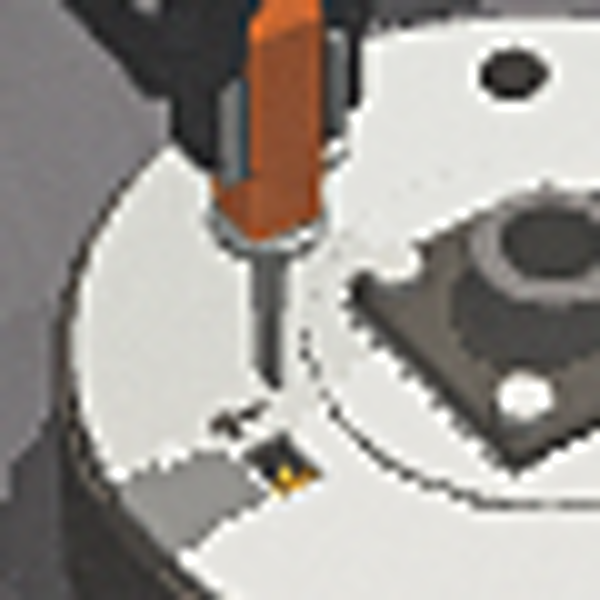

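apply_moves(
  steps=[
    [[-0.0175,0.007,0],[0,0,-0.003],0],
    [[0,0,0.03],[0,0,0],0],
    [[0,0,0.03],[0,0,0],0],
    [[0,0,0.03],[0,0,0],0],
    [[0,0,0.03],[0,0,0],0],
    [[0,0,0.02],[0,0,0],0],
    [[0,0,0.008],[0,0,0],0],
    [[0,0,0],[0,0,0],0],
  ],
)

```text
clock: 6.35
eef_pos: [0.5206, 0.0724, 0.1923]
tool_rot: [0.619, 0.785, -0.001, -0.0]
ft_force: [0.2, -0.0, -1.6]
grip_width: 0.0231
grasp_force: 59.1
```

```bash
python3 -c "
from h import *
plan((.5195,.0735,.1856),13.2,1)
a,d=camera('side')
c=cv2.resize(a[160:220,240:300,::-1],(600,600),interpolation=cv2.INTER_CUBIC)
cv2.imwrite('pics/br3.png',c)"
```

```text
pos [0.5206 0.0724 0.1923] d [-0.0011  0.0011 -0.0067] rotdeg [-0.08 -0.01  0.25] yaw 13.45
[0.0067, -0.0038, 0.0337] [-0.0005, -0.0, 0.0014]
F [ 0.24 -0.01 -1.61] q [ 0.14  0.32 -0.03  1.22 -0.    1.47] t 6.35
```

View pics/br3.png

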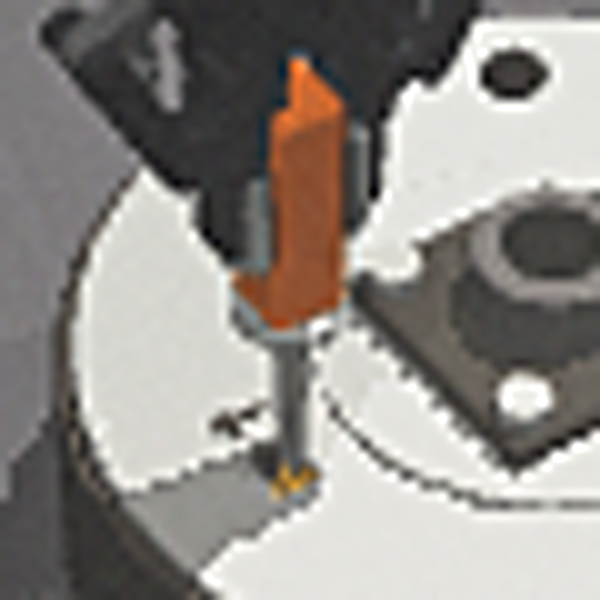

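The tip is at about crop (294,468) and the slot centre at (284,464), so the tip must move about 2 mm to -x and 2 mm to +y. Absolute measurement agrees.

apply_moves(
  steps=[
    [[0.0137,-0.0087,0],[0,0,0],0],
    [[0,0,0],[0,0,0],0],
    [[0,0,0.003],[0,0,0],0],
    [[0,0,0.003],[0,0,0],0],
    [[0,0,0.003],[0,0,0],0],
    [[0,0,0.004],[0,0,0],0],
    [[0,0,0.004],[0,0,0],0],
    [[0,0,0],[0,0,0],0],
  ],
)

```text
clock: 7.07
eef_pos: [0.5185, 0.0748, 0.1895]
tool_rot: [0.619, 0.785, -0.0, -0.0]
ft_force: [0.4, -0.2, -1.9]
grip_width: 0.0233
grasp_force: 59.1
```

apply_moves(
  steps=[
    [[0,0,0.003],[0,0,0],0],
    [[0,0,0.003],[0,0,0],0],
    [[0,0,0.003],[0,0,0],0],
    [[0,0,0.003],[0,0,0],0],
    [[0,0,0.003],[0,0,0],0],
    [[0,0,0.003],[0,0,0],0],
    [[0,0,0],[0,0,0],0],
    [[0,0,0],[0,0,0],0],
  ],
)

```text
clock: 7.73
eef_pos: [0.5186, 0.0748, 0.186]
tool_rot: [0.619, 0.785, -0.0, -0.0]
ft_force: [-0.3, -0.4, -2.4]
grip_width: 0.0235
grasp_force: 59.1
```

apply_moves(
  steps=[
    [[0,0.003,0],[0,0,0],0],
    [[0,0.003,0],[0,0,0],0],
    [[0,0.003,0],[0,0,0],0],
    [[0,0.003,0],[0,0,0],0],
    [[0,0.003,0],[0,0,0],0],
    [[0,0.003,0],[0,0,0],0],
    [[0,0,0],[0,0,0],0],
    [[0,0,0],[0,0,0],0],
  ],
)

```text
clock: 8.4
eef_pos: [0.5222, 0.0757, 0.1861]
tool_rot: [0.619, 0.785, 0.0, 0.0]
ft_force: [0.3, 0.1, -1.9]
grip_width: 0.0233
grasp_force: 59.1
```

apply_moves(
  steps=[
    [[0,0.003,0],[0,0,0],0],
    [[0,0.003,0],[0,0,0],0],
    [[0,0.002,0],[0,0,0],0],
    [[0,0.002,0],[0,0,0],0],
    [[0,0.002,0],[0,0,0],0],
    [[0,0,0],[0,0,0],0],
    [[0,0,0],[0,0,0],0],
    [[0,0,0],[0,0,0],0],
  ],
)

```text
clock: 9.07
eef_pos: [0.5244, 0.0762, 0.1861]
tool_rot: [0.619, 0.785, -0.0, -0.0]
ft_force: [0.7, 0.2, -0.7]
grip_width: 0.0234
grasp_force: 59.1
```

apply_moves(
  steps=[
    [[0,0.002,0],[0,0,0],0],
    [[0,0.002,0],[0,0,0],0],
    [[0,0.002,0],[0,0,0],0],
    [[0,0,0],[0,0,0],0],
    [[0,0,0],[0,0,0],0],
    [[0,0,0],[0,0,0],0],
    [[0,0,0],[0,0,0],0],
    [[0,0,0],[0,0,0],0],
  ],
)

```text
clock: 9.73
eef_pos: [0.5255, 0.0765, 0.1861]
tool_rot: [0.619, 0.785, -0.0, -0.0]
ft_force: [-1.5, 0.3, -1.8]
grip_width: 0.0233
grasp_force: 59.1
```

apply_moves(
  steps=[
    [[0,0.002,0],[0,0,0],0],
    [[0,0.002,0],[0,0,0],0],
    [[0,0,0],[0,0,0],0],
    [[0,0,0],[0,0,0],0],
    [[0,0,0],[0,0,0],0],
    [[0,0,0],[0,0,0],0],
    [[0,0,0],[0,0,0],0],
    [[0,0,0],[0,0,0],0],
  ],
)

```text
clock: 10.4
eef_pos: [0.5258, 0.0766, 0.186]
tool_rot: [0.619, 0.785, -0.0, -0.0]
ft_force: [-4.0, -0.8, 1.0]
grip_width: 0.0233
grasp_force: 59.4
```

apply_moves(
  steps=[
    [[0,-0.008,0],[0,0,0],0],
    [[0,-0.008,0],[0,0,0],0],
    [[0,0,0.005],[0,0,0],0],
    [[0,0,0.005],[0,0,0],0],
    [[0,0,0.005],[0,0,0],0],
    [[0,0,0.005],[0,0,0],0],
    [[0,0,0],[0,0,0],0],
    [[0,0,0],[0,0,0],0],
  ],
)

```text
clock: 11.07
eef_pos: [0.5234, 0.076, 0.182]
tool_rot: [0.619, 0.785, 0.0, -0.0]
ft_force: [0.3, -0.6, -1.8]
grip_width: 0.0234
grasp_force: 59.2
```

apply_moves(
  steps=[
    [[0,0,0.001],[0,0,0],0],
    [[0,0,0.001],[0,0,0],0],
    [[0,0,0.001],[0,0,0],0],
    [[0,0,0.001],[0,0,0],0],
    [[0,0,0.001],[0,0,0],0],
    [[0,0,0.001],[0,0,0],0],
    [[0,0,0],[0,0,0],0],
    [[0,0,0],[0,0,0],0],
  ],
)

```text
clock: 11.73
eef_pos: [0.5234, 0.076, 0.181]
tool_rot: [0.619, 0.785, 0.0, 0.0]
ft_force: [0.0, -0.1, -1.2]
grip_width: 0.0236
grasp_force: 59.2
```

apply_moves(
  steps=[
    [[0,0,0.001],[0,0,0],0],
    [[0,0,0.001],[0,0,0],0],
    [[0,0,0.001],[0,0,0],0],
    [[0,0,0.001],[0,0,0],0],
    [[0,0,0.001],[0,0,0],0],
    [[0,0,0.001],[0,0,0],0],
    [[0,0,0.001],[0,0,0],0],
    [[0,0,0],[0,0,0],0],
  ],
)

```text
clock: 12.4
eef_pos: [0.5235, 0.076, 0.1796]
tool_rot: [0.619, 0.785, 0.0, 0.0]
ft_force: [1.4, 0.3, -0.8]
grip_width: 0.0234
grasp_force: 59.3
```

apply_moves(
  steps=[
    [[0,0,0.001],[0,0,0],0],
    [[0,0,0.001],[0,0,0],0],
    [[0,0,0.001],[0,0,0],0],
    [[0,0,0.001],[0,0,0],0],
    [[0,0,0.001],[0,0,0],0],
    [[0,0,0.001],[0,0,0],0],
    [[0,0,0.001],[0,0,0],0],
    [[0,0,0],[0,0,0],0],
  ],
)

```text
clock: 13.07
eef_pos: [0.5235, 0.076, 0.1782]
tool_rot: [0.619, 0.785, 0.0, 0.0]
ft_force: [1.7, 0.6, 0.1]
grip_width: 0.0234
grasp_force: 59.4
```

apply_moves(
  steps=[
    [[0,-0.003,0],[0,0,0],0],
    [[0,-0.003,0],[0,0,0],0],
    [[0,-0.003,0],[0,0,0],0],
    [[0,-0.003,0],[0,0,0],0],
    [[0,-0.003,0],[0,0,0],0],
    [[0,-0.003,0],[0,0,0],0],
    [[0,-0.003,0],[0,0,0],0],
    [[0,0,0],[0,0,0],0],
  ],
)

```text
clock: 13.73
eef_pos: [0.519, 0.0749, 0.1781]
tool_rot: [0.619, 0.785, -0.0, -0.0]
ft_force: [1.9, 0.2, 0.3]
grip_width: 0.0234
grasp_force: 59.5
```

apply_moves(
  steps=[
    [[0,-0.003,0],[0,0,0],0],
    [[0,-0.003,0],[0,0,0],0],
    [[0,-0.003,0],[0,0,0],0],
    [[0,-0.003,0],[0,0,0],0],
    [[0,-0.003,0],[0,0,0],0],
    [[0,-0.003,0],[0,0,0],0],
    [[0,0,0],[0,0,0],0],
    [[0,0,0],[0,0,0],0],
  ],
)

```text
clock: 14.4
eef_pos: [0.5154, 0.0741, 0.1779]
tool_rot: [0.619, 0.785, -0.0, -0.0]
ft_force: [2.3, 0.2, -2.3]
grip_width: 0.0232
grasp_force: 59.2
```

apply_moves(
  steps=[
    [[0,0.002,0],[0,0,0],0],
    [[0,0,-0.012],[0,0,0],0],
    [[0,0,-0.012],[0,0,0],0],
    [[0,0,-0.012],[0,0,0],0],
    [[0,0.01,0],[0,0,0],0],
    [[0,0.013,0],[0,0,0],0],
    [[0,0.013,0],[0,0,0],0],
    [[0,0,0],[0,0,0],0],
  ],
)

```text
clock: 15.07
eef_pos: [0.5236, 0.0761, 0.1852]
tool_rot: [0.619, 0.785, 0.0, 0.0]
ft_force: [-0.6, 0.2, -1.4]
grip_width: 0.0234
grasp_force: 59.2
```

apply_moves(
  steps=[
    [[0,0,0.01],[0,0,0],0],
    [[0,0,0.007],[0,0,0],0],
    [[0,0,0.002],[0,0,0],0],
    [[0,0,0.002],[0,0,0],0],
    [[0,0,0.002],[0,0,0],0],
    [[0,0,0.002],[0,0,0],0],
    [[0,0,0],[0,0,0],0],
    [[0,0,0],[0,0,0],0],
  ],
)

```text
clock: 15.73
eef_pos: [0.5231, 0.0759, 0.1803]
tool_rot: [0.619, 0.785, 0.0, 0.0]
ft_force: [-0.2, -0.0, -1.3]
grip_width: 0.0232
grasp_force: 59.2
```

apply_moves(
  steps=[
    [[0,0,0.002],[0,0,0],0],
    [[0,0,0.002],[0,0,0],0],
    [[0,0,0.002],[0,0,0],0],
    [[0,0,0.002],[0,0,0],0],
    [[0,0,0.002],[0,0,0],0],
    [[0,0,0.001],[0,0,0],0],
    [[0,0,0],[0,0,0],0],
    [[0,0,0],[0,0,0],0],
  ],
)

```text
clock: 16.4
eef_pos: [0.5231, 0.0759, 0.1781]
tool_rot: [0.619, 0.785, -0.0, 0.0]
ft_force: [0.0, 0.6, -1.0]
grip_width: 0.0235
grasp_force: 59.2
```

apply_moves(
  steps=[
    [[0,-0.002,0],[0,0,0],0],
    [[0,-0.002,0],[0,0,0],0],
    [[0,-0.002,0],[0,0,0],0],
    [[0,0,0],[0,0,0],0],
    [[0,0,0],[0,0,0],0],
    [[0,0,0],[0,0,0],0],
    [[0,0,0],[0,0,0],0],
    [[0,0,0],[0,0,0],0],
  ],
)

```text
clock: 17.07
eef_pos: [0.5222, 0.0757, 0.1782]
tool_rot: [0.619, 0.785, 0.0, 0.0]
ft_force: [2.0, -0.5, -1.9]
grip_width: 0.023
grasp_force: 59.2
```

apply_moves(
  steps=[
    [[0,-0.002,0],[0,0,0],0],
    [[0,-0.002,0],[0,0,0],0],
    [[0,-0.002,0],[0,0,0],0],
    [[0,0,0],[0,0,0],0],
    [[0,0,0],[0,0,0],0],
    [[0,0,0],[0,0,0],0],
    [[0,0,0],[0,0,0],0],
    [[0,0,0],[0,0,0],0],
  ],
)

```text
clock: 17.73
eef_pos: [0.5209, 0.0754, 0.1783]
tool_rot: [0.619, 0.785, 0.0, 0.0]
ft_force: [2.0, 0.1, -0.7]
grip_width: 0.0233
grasp_force: 59.4
```

apply_moves(
  steps=[
    [[0,-0.002,0],[0,0,0],0],
    [[0,-0.002,0],[0,0,0],0],
    [[0,-0.002,0],[0,0,0],0],
    [[0,0,0],[0,0,0],0],
    [[0,0,0],[0,0,0],0],
    [[0,0,0],[0,0,0],0],
    [[0,0,0],[0,0,0],0],
    [[0,0,0],[0,0,0],0],
  ],
)

```text
clock: 18.4
eef_pos: [0.5196, 0.0751, 0.1782]
tool_rot: [0.619, 0.785, 0.0, 0.0]
ft_force: [1.6, -1.0, 0.3]
grip_width: 0.0236
grasp_force: 59.5
```

apply_moves(
  steps=[
    [[0,-0.002,0],[0,0,0],0],
    [[0,-0.002,0],[0,0,0],0],
    [[0,-0.002,0],[0,0,0],0],
    [[0,0,0],[0,0,0],0],
    [[0,0,0],[0,0,0],0],
    [[0,0,0],[0,0,0],0],
    [[0,0,0],[0,0,0],0],
    [[0,0,0],[0,0,0],0],
  ],
)

```text
clock: 19.07
eef_pos: [0.5183, 0.0747, 0.1781]
tool_rot: [0.619, 0.785, -0.0, -0.0]
ft_force: [1.8, 0.8, 0.3]
grip_width: 0.023
grasp_force: 59.5
```

apply_moves(
  steps=[
    [[0,-0.002,0],[0,0,0],0],
    [[0,-0.002,0],[0,0,0],0],
    [[0,-0.002,0],[0,0,0],0],
    [[0,0,0],[0,0,0],0],
    [[0,0,0],[0,0,0],0],
    [[0,0,0],[0,0,0],0],
    [[0,0,0],[0,0,0],0],
    [[0,0,0],[0,0,0],0],
  ],
)

```text
clock: 19.73
eef_pos: [0.5172, 0.0745, 0.178]
tool_rot: [0.619, 0.785, -0.0, -0.0]
ft_force: [1.5, -0.1, -1.2]
grip_width: 0.0235
grasp_force: 59.4
```

apply_moves(
  steps=[
    [[0,-0.002,0],[0,0,0],0],
    [[0,-0.002,0],[0,0,0],0],
    [[0,-0.002,0],[0,0,0],0],
    [[0,0,0],[0,0,0],0],
    [[0,0,0],[0,0,0],0],
    [[0,0,0],[0,0,0],0],
    [[0,0,0],[0,0,0],0],
    [[0,0,0],[0,0,0],0],
  ],
)

```text
clock: 20.4
eef_pos: [0.5159, 0.0743, 0.178]
tool_rot: [0.619, 0.785, -0.0, -0.0]
ft_force: [1.7, 0.2, -2.1]
grip_width: 0.0231
grasp_force: 59.2
```

apply_moves(
  steps=[
    [[0,-0.002,0],[0,0,0],0],
    [[0,-0.002,0],[0,0,0],0],
    [[0,-0.002,0],[0,0,0],0],
    [[0,0,0],[0,0,0],0],
    [[0,0,0],[0,0,0],0],
    [[0,0,0],[0,0,0],0],
    [[0,0,0],[0,0,0],0],
    [[0,0,0],[0,0,0],0],
  ],
)

```text
clock: 21.07
eef_pos: [0.5149, 0.074, 0.1781]
tool_rot: [0.619, 0.785, 0.0, -0.0]
ft_force: [2.6, 0.3, -1.3]
grip_width: 0.0236
grasp_force: 59.2
```

apply_moves(
  steps=[
    [[0,-0.002,0],[0,0,0],0],
    [[0,-0.001,0],[0,0,0],0],
    [[0,0,0],[0,0,0],0],
    [[0,0,0],[0,0,0],0],
    [[0,0,0],[0,0,0],0],
    [[0,0,0],[0,0,0],0],
    [[0,0,0],[0,0,0],0],
    [[0,0,0],[0,0,0],0],
  ],
)

```text
clock: 21.73
eef_pos: [0.5143, 0.0738, 0.1781]
tool_rot: [0.619, 0.785, 0.0, -0.0]
ft_force: [1.3, 0.1, -1.5]
grip_width: 0.0231
grasp_force: 59.2
```

apply_moves(
  steps=[
    [[0,0.002,0],[0,0,0],0],
    [[0,0,-0.012],[0,0,0],0],
    [[0,0,-0.012],[0,0,0],0],
    [[0,0,-0.012],[0,0,0],0],
    [[0,0.012,0],[0,0,0],0],
    [[0,0.014,0],[0,0,0],0],
    [[0,0.012,0],[0,0,0],0],
    [[0,0,0],[0,0,0],0],
  ],
)

```text
clock: 22.4
eef_pos: [0.5226, 0.0758, 0.1852]
tool_rot: [0.619, 0.785, 0.0, 0.0]
ft_force: [0.5, 0.2, -1.4]
grip_width: 0.0233
grasp_force: 59.2
```

apply_moves(
  steps=[
    [[0,0,0.01],[0,0,0],0],
    [[0,0,0.007],[0,0,0],0],
    [[0,0,0.002],[0,0,0],0],
    [[0,0,0.002],[0,0,0],0],
    [[0,0,0.002],[0,0,0],0],
    [[0,0,0.002],[0,0,0],0],
    [[0,0,0],[0,0,0],0],
    [[0,0,0],[0,0,0],0],
  ],
)

```text
clock: 23.07
eef_pos: [0.5221, 0.0757, 0.1804]
tool_rot: [0.619, 0.785, 0.0, 0.0]
ft_force: [0.8, 0.8, -1.6]
grip_width: 0.0231
grasp_force: 59.2
```

apply_moves(
  steps=[
    [[0,0,0.002],[0,0,0],0],
    [[0,0,0.002],[0,0,0],0],
    [[0,0,0.002],[0,0,0],0],
    [[0,0,0.002],[0,0,0],0],
    [[0,0,0.002],[0,0,0],0],
    [[0,0,0.001],[0,0,0],0],
    [[0,0,0],[0,0,0],0],
    [[0,0,0],[0,0,0],0],
  ],
)

```text
clock: 23.73
eef_pos: [0.5221, 0.0757, 0.1781]
tool_rot: [0.619, 0.785, -0.0, -0.0]
ft_force: [0.5, -0.7, -1.0]
grip_width: 0.0235
grasp_force: 59.2
```

apply_moves(
  steps=[
    [[0,-0.002,0],[0,0,0],0],
    [[0,-0.002,0],[0,0,0],0],
    [[0,-0.002,0],[0,0,0],0],
    [[0,0,0],[0,0,0],0],
    [[0,0,0],[0,0,0],0],
    [[0,0,0],[0,0,0],0],
    [[0,0,0],[0,0,0],0],
    [[0,0,0],[0,0,0],0],
  ],
)

```text
clock: 24.4
eef_pos: [0.5213, 0.0755, 0.1783]
tool_rot: [0.619, 0.785, 0.0, 0.0]
ft_force: [1.6, 0.3, -2.8]
grip_width: 0.0233
grasp_force: 59.2
```

apply_moves(
  steps=[
    [[0,-0.002,0],[0,0,0],0],
    [[0,-0.002,0],[0,0,0],0],
    [[0,-0.001,0],[0,0,0],0],
    [[0,0,0],[0,0,0],0],
    [[0,0,0],[0,0,0],0],
    [[0,0,0],[0,0,0],0],
    [[0,0,0],[0,0,0],0],
    [[0,0,0],[0,0,0],0],
  ],
)

```text
clock: 25.07
eef_pos: [0.5206, 0.0753, 0.1783]
tool_rot: [0.619, 0.785, 0.001, 0.0]
ft_force: [5.9, 1.5, -3.3]
grip_width: 0.023
grasp_force: 59.2
```

apply_moves(
  steps=[
    [[0,-0.001,0],[0,0,0],0],
    [[0,-0.0005,0],[0,0,0],0],
    [[0,0,0],[0,0,0],0],
    [[0,0,0],[0,0,0],0],
    [[0,0,0],[0,0,0],0],
    [[0,0,0],[0,0,0],0],
    [[0,0,0],[0,0,0],0],
    [[0,0,0],[0,0,0],0],
  ],
)

```text
clock: 25.73
eef_pos: [0.5205, 0.0753, 0.1784]
tool_rot: [0.619, 0.785, 0.001, 0.001]
ft_force: [5.3, 1.5, -2.5]
grip_width: 0.0235
grasp_force: 59.2
```

apply_moves(
  steps=[
    [[0,-0.001,0],[0,0,0],0],
    [[0,-0.001,0],[0,0,0],0],
    [[0,0,0],[0,0,0],0],
    [[0,0,0],[0,0,0],0],
    [[0,0,0],[0,0,0],0],
    [[0,0,0],[0,0,0],0],
    [[0,0,0],[0,0,0],0],
    [[0,0,0],[0,0,0],0],
  ],
)

```text
clock: 26.4
eef_pos: [0.5204, 0.0753, 0.1784]
tool_rot: [0.619, 0.785, 0.001, 0.001]
ft_force: [6.5, 1.8, -4.4]
grip_width: 0.0232
grasp_force: 59.1
```

Tight at about 6.8 N, with the push rising and no motion. Next I lift out and re-enter the gap on the outer side of this tooth to back it off.

apply_moves(
  steps=[
    [[0,0.003,0],[0,0,0],0],
    [[0,0.003,0],[0,0,0],0],
    [[0,0.001,0],[0,0,0],0],
    [[0,0,-0.012],[0,0,0],0],
    [[0,0,-0.012],[0,0,0],0],
    [[0,0,-0.012],[0,0,0],0],
    [[0,0,0],[0,0,0],0],
    [[0,0,0],[0,0,0],0],
  ],
)

```text
clock: 27.07
eef_pos: [0.5195, 0.0751, 0.1851]
tool_rot: [0.619, 0.785, -0.001, -0.001]
ft_force: [-0.1, 0.2, -1.1]
grip_width: 0.0233
grasp_force: 59.7
```

apply_moves(
  steps=[
    [[0,-0.008,0],[0,0,0],0],
    [[0,-0.008,0],[0,0,0],0],
    [[0,-0.007,0],[0,0,0],0],
    [[0,0,0],[0,0,0],0],
    [[0,0,0.01],[0,0,0],0],
    [[0,0,0.006],[0,0,0],0],
    [[0,0,0.002],[0,0,0],0],
    [[0,0,0],[0,0,0],0],
  ],
)

```text
clock: 27.73
eef_pos: [0.5161, 0.0743, 0.1815]
tool_rot: [0.619, 0.785, -0.0, -0.0]
ft_force: [0.1, 1.0, -1.5]
grip_width: 0.0235
grasp_force: 59.7
```

apply_moves(
  steps=[
    [[0,0,0.002],[0,0,0],0],
    [[0,0,0.002],[0,0,0],0],
    [[0,0,0.002],[0,0,0],0],
    [[0,0,0.002],[0,0,0],0],
    [[0,0,0],[0,0,0],0],
    [[0,0,0],[0,0,0],0],
    [[0,0,0],[0,0,0],0],
    [[0,0,0],[0,0,0],0],
  ],
)

```text
clock: 28.4
eef_pos: [0.5162, 0.0743, 0.1801]
tool_rot: [0.619, 0.785, 0.0, 0.0]
ft_force: [-0.0, -0.1, -1.3]
grip_width: 0.0237
grasp_force: 59.7
```

apply_moves(
  steps=[
    [[0,-0.003,0],[0,0,0],0],
    [[0,-0.002,0],[0,0,0],0],
    [[0,0,0.002],[0,0,0],0],
    [[0,0,0.002],[0,0,0],0],
    [[0,0,0.002],[0,0,0],0],
    [[0,0,0.002],[0,0,0],0],
    [[0,0,0.001],[0,0,0],0],
    [[0,0,0],[0,0,0],0],
  ],
)

```text
clock: 29.07
eef_pos: [0.5152, 0.074, 0.1782]
tool_rot: [0.619, 0.785, -0.0, -0.0]
ft_force: [-0.4, -0.0, -1.3]
grip_width: 0.0234
grasp_force: 59.7
```

apply_moves(
  steps=[
    [[0,0.002,0],[0,0,0],0],
    [[0,0.002,0],[0,0,0],0],
    [[0,0.002,0],[0,0,0],0],
    [[0,0.002,0],[0,0,0],0],
    [[0,0.002,0],[0,0,0],0],
    [[0,0,0],[0,0,0],0],
    [[0,0,0],[0,0,0],0],
    [[0,0,0],[0,0,0],0],
  ],
)

```text
clock: 29.73
eef_pos: [0.5172, 0.0745, 0.1783]
tool_rot: [0.619, 0.785, -0.0, 0.0]
ft_force: [0.3, 0.0, -1.5]
grip_width: 0.0233
grasp_force: 59.6
```

apply_moves(
  steps=[
    [[0,0.002,0],[0,0,0],0],
    [[0,0.002,0],[0,0,0],0],
    [[0,0.001,0],[0,0,0],0],
    [[0,0,0],[0,0,0],0],
    [[0,0,0],[0,0,0],0],
    [[0,0,0],[0,0,0],0],
    [[0,0,0],[0,0,0],0],
    [[0,0,0],[0,0,0],0],
  ],
)

```text
clock: 30.4
eef_pos: [0.5179, 0.0747, 0.1783]
tool_rot: [0.619, 0.785, -0.0, -0.0]
ft_force: [-2.1, -1.3, -1.0]
grip_width: 0.0236
grasp_force: 59.8
```

apply_moves(
  steps=[
    [[0,0.003,0],[0,0,0],0],
    [[0,0.003,0],[0,0,0],0],
    [[0,0.003,0],[0,0,0],0],
    [[0,0.003,0],[0,0,0],0],
    [[0,0.003,0],[0,0,0],0],
    [[0,0.002,0],[0,0,0],0],
    [[0,0,0],[0,0,0],0],
    [[0,0,0],[0,0,0],0],
  ],
)

```text
clock: 31.07
eef_pos: [0.5214, 0.0755, 0.1781]
tool_rot: [0.619, 0.785, -0.0, -0.0]
ft_force: [-1.5, -0.1, -2.3]
grip_width: 0.0233
grasp_force: 59.6
```

apply_moves(
  steps=[
    [[0,0.003,0],[0,0,0],0],
    [[0,0.003,0],[0,0,0],0],
    [[0,0.003,0],[0,0,0],0],
    [[0,0.002,0],[0,0,0],0],
    [[0,0.002,0],[0,0,0],0],
    [[0,0,0],[0,0,0],0],
    [[0,0,0],[0,0,0],0],
    [[0,0,0],[0,0,0],0],
  ],
)

```text
clock: 31.73
eef_pos: [0.5241, 0.0762, 0.1784]
tool_rot: [0.619, 0.785, 0.0, 0.0]
ft_force: [-2.2, -0.7, -1.7]
grip_width: 0.0235
grasp_force: 59.6
```

apply_moves(
  steps=[
    [[0,-0.003,0],[0,0,0],0],
    [[0,-0.003,0],[0,0,0],0],
    [[0,0,-0.015],[0,0,0],0],
    [[0,0,-0.03],[0,0,0],0],
    [[0,0,-0.06],[0,0,0],0],
    [[0,0,-0.09],[0,0,0],0],
    [[0,0,-0.09],[0,0,0],0],
    [[0,0,-0.01],[0,0,0],0],
  ],
)

```text
clock: 32.4
eef_pos: [0.5252, 0.0762, 0.2416]
tool_rot: [0.619, 0.785, 0.003, 0.003]
ft_force: [0.5, 0.1, -0.7]
grip_width: 0.0233
grasp_force: 60.0
```

```bash
python3 -c "
from h import *
plan((.6503,-.2658,.237),93.55,16)"
```

```text
pos [0.5252 0.0762 0.2416] d [ 0.1251 -0.342  -0.0046] rotdeg [  0.36   0.36 -80.08] yaw 13.47
[-0.1131, 0.0131, 0.0016] [0.0001, 0.0001, -0.0278]
[-0.1138, 0.0032, 0.0016] [0.0001, 0.0001, -0.0278]
[-0.1136, -0.0067, 0.0015] [0.0001, 0.0001, -0.0278]
[-0.1126, -0.0166, 0.0015] [0.0001, 0.0001, -0.0278]
[-0.1107, -0.0264, 0.0015] [0.0001, 0.0001, -0.0278]
[-0.108, -0.0359, 0.0014] [0.0001, 0.0001, -0.0278]
[-0.1044, -0.0452, 0.0014] [0.0001, 0.0001, -0.0278]
[-0.1001, -0.0542, 0.0014] [0.0001, 0.0001, -0.0278]
[-0.095, -0.0627, 0.0014] [0.0001, 0.0001, -0.0278]
[-0.0892, -0.0707, 0.0014] [0.0001, 0.0001, -0.0278]
[-0.0827, -0.0782, 0.0014] [0.0001, 0.0001, -0.0278]
[-0.0755, -0.0852, 0.0014] [0.0001, 0.0001, -0.0278]
[-0.0678, -0.0914, 0.0014] [0.0001, 0.0001, -0.0278]
[-0.0596, -0.097, 0.0014] [0.0001, 0.0001, -0.0278]
[-0.0509, -0.1018, 0.0014] [0.0001, 0.0001, -0.0278]
[-0.0418, -0.1059, 0.0014] [0.0001, 0.0001, -0.0278]
F [ 0.51  0.12 -0.68] q [0.14 0.3  0.06 1.33 0.   1.48] t 32.4
```

apply_moves(
  steps=[
    [[-0.113,0.013,0],[0,0,-0.028],0],
    [[-0.114,0.003,0],[0,0,-0.028],0],
    [[-0.114,-0.007,0],[0,0,-0.028],0],
    [[-0.113,-0.017,0],[0,0,-0.028],0],
    [[-0.111,-0.026,0],[0,0,-0.028],0],
    [[-0.108,-0.036,0],[0,0,-0.028],0],
    [[-0.104,-0.045,0],[0,0,-0.028],0],
    [[-0.1,-0.054,0],[0,0,-0.028],0],
  ],
)

```text
clock: 33.07
eef_pos: [0.5861, -0.0963, 0.2369]
tool_rot: [0.309, 0.951, 0.0, 0.0]
ft_force: [0.2, -0.5, -1.1]
grip_width: 0.0236
grasp_force: 59.8
```

apply_moves(
  steps=[
    [[-0.095,-0.063,0],[0,0,-0.028],0],
    [[-0.089,-0.071,0],[0,0,-0.028],0],
    [[-0.083,-0.078,0],[0,0,-0.028],0],
    [[-0.075,-0.085,0],[0,0,-0.028],0],
    [[-0.068,-0.091,0],[0,0,-0.028],0],
    [[-0.06,-0.097,0],[0,0,-0.028],0],
    [[-0.051,-0.102,0],[0,0,-0.028],0],
    [[-0.042,-0.106,0],[0,0,-0.028],0],
  ],
)

```text
clock: 33.73
eef_pos: [0.6499, -0.2669, 0.2367]
tool_rot: [-0.038, 0.999, 0.0, 0.0]
ft_force: [-0.3, -0.2, -0.8]
grip_width: 0.0234
grasp_force: 59.8
```

apply_moves(
  steps=[
    [[0,0,0],[0,0,0],0],
    [[0,0,0],[0,0,0],0],
    [[0,0,0],[0,0,0],0],
    [[0,0,0],[0,0,0],0],
    [[0,0,0],[0,0,0],0],
    [[0,0,0],[0,0,0],0],
    [[0,0,0],[0,0,0],0],
    [[0,0,0],[0,0,0],0],
  ],
)

```text
clock: 34.4
eef_pos: [0.6496, -0.2652, 0.2377]
tool_rot: [-0.036, 0.999, -0.0, 0.0]
ft_force: [0.8, -0.1, -1.4]
grip_width: 0.0234
grasp_force: 59.8
```

```bash
python3 -c "
from h import *
plan((.6503,-.2656,.183),93.55,1)
a,d=camera('side')
c=cv2.resize(a[220:310,330:420,::-1],(600,600),interpolation=cv2.INTER_CUBIC)
cv2.imwrite('pics/ret.png',c)
for z in (.08,.1): print(proj('side',(.6503,-.2656,z)))"
```

```text
pos [ 0.6496 -0.2652  0.2377] d [ 0.0007 -0.0004 -0.0547] rotdeg [-0.01  0.02  0.59] yaw 94.14
[-0.0034, -0.002, 0.2736] [-0.0001, 0.0001, 0.0033]
F [ 0.76 -0.08 -1.43] q [-0.39  0.68  0.66  1.55 -0.   -0.46] t 34.4
[365.3600988  289.56020554]
[366.51880787 284.91175536]
```

View pics/ret.png

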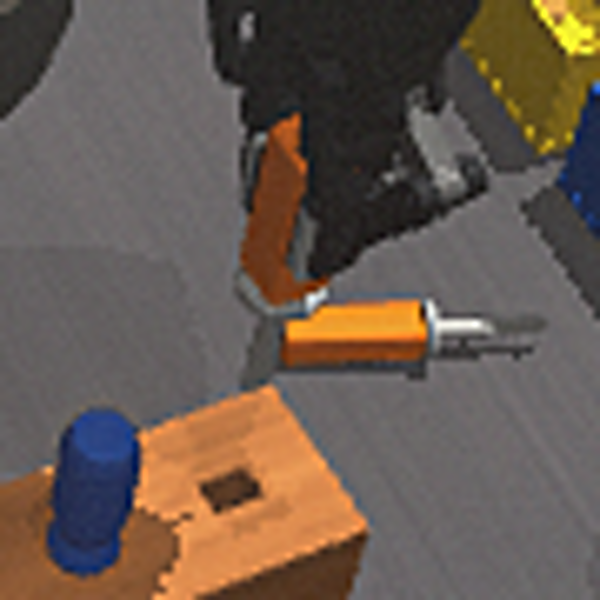

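The pocket at crop (231,488) is empty and the spoon hangs upright above it. Lowering now.

apply_moves(
  steps=[
    [[-0.0035,-0.002,0],[0,0,0.003],0],
    [[0,0,0.05],[0,0,0],0],
    [[0,0,0.07],[0,0,0],0],
    [[0,0,0.07],[0,0,0],0],
    [[0,0,0.06],[0,0,0],0],
    [[0,0,0.03],[0,0,0],0],
    [[0,0,0],[0,0,0],0],
    [[0,0,0],[0,0,0],0],
  ],
)

```text
clock: 35.12
eef_pos: [0.6502, -0.2662, 0.1813]
tool_rot: [-0.031, 1.0, 0.0, -0.0]
ft_force: [0.9, -1.0, -1.0]
grip_width: 0.0231
grasp_force: 59.9
```

apply_moves(
  steps=[
    [[0,0,0.01],[0,0,0],0],
    [[0,0,0.01],[0,0,0],0],
    [[0,0,0.01],[0,0,0],0],
    [[0,0,0.01],[0,0,0],0],
    [[0,0,0.01],[0,0,0],0],
    [[0,0,0.01],[0,0,0],0],
    [[0,0,0],[0,0,0],0],
    [[0,0,0],[0,0,0],0],
  ],
)

```text
clock: 35.78
eef_pos: [0.6501, -0.2661, 0.169]
tool_rot: [-0.031, 1.0, 0.0, -0.0]
ft_force: [-0.4, -0.8, -2.2]
grip_width: 0.0234
grasp_force: 59.9
```

apply_moves(
  steps=[
    [[0,0,0.02],[0,0,0],0],
    [[0,0,0.02],[0,0,0],0],
    [[0,0,0.02],[0,0,0],0],
    [[0,0,0.02],[0,0,0],0],
    [[0,0,0.02],[0,0,0],0],
    [[0,0,0.02],[0,0,0],0],
    [[0,0,0],[0,0,0],0],
    [[0,0,0],[0,0,0],0],
  ],
)

```text
clock: 36.45
eef_pos: [0.6499, -0.266, 0.1448]
tool_rot: [-0.031, 1.0, 0.0, -0.0]
ft_force: [-0.1, 0.6, -1.9]
grip_width: 0.0236
grasp_force: 59.9
```

apply_moves(
  steps=[
    [[0,0,0.03],[0,0,0],0],
    [[0,0,0.03],[0,0,0],0],
    [[0,0,0.03],[0,0,0],0],
    [[0,0,0.03],[0,0,0],0],
    [[0,0,0.01],[0,0,0],0],
    [[0,0,0],[0,0,0],0],
    [[0,0,0],[0,0,0],0],
    [[0,0,0],[0,0,0],0],
  ],
)

```text
clock: 37.12
eef_pos: [0.6504, -0.2662, 0.1196]
tool_rot: [-0.031, 1.0, -0.0, 0.0]
ft_force: [0.0, -0.6, -0.3]
grip_width: 0.0234
grasp_force: 59.9
```

apply_moves(
  steps=[
    [[0,0,0.01],[0,0,0],0],
    [[0,0,0.01],[0,0,0],0],
    [[0,0,0.006],[0,0,0],0],
    [[0,0,0.004],[0,0,0],0],
    [[0,0,0.002],[0,0,0],0],
    [[0,0,0.002],[0,0,0],0],
    [[0,0,0],[0,0,0],0],
    [[0,0,0],[0,0,0],0],
  ],
)

```text
clock: 37.78
eef_pos: [0.6502, -0.2661, 0.1131]
tool_rot: [-0.031, 1.0, -0.0, 0.0]
ft_force: [-1.8, 0.5, 2.0]
grip_width: 0.0235
grasp_force: 60.4
```

Seated (+2 N). Opening the fingers and retreating straight up.

apply_moves(
  steps=[
    [[0,0,0],[0,0,0],0.3],
    [[0,0,0],[0,0,0],0.6],
    [[0,0,0],[0,0,0],1],
    [[0,0,0],[0,0,0],1],
    [[0,0,0],[0,0,0],1],
    [[0,0,0],[0,0,0],1],
    [[0,0,0],[0,0,0],1],
    [[0,0,0],[0,0,0],1],
  ],
)

```text
clock: 38.45
eef_pos: [0.6502, -0.2661, 0.1125]
tool_rot: [-0.031, 1.0, -0.0, -0.0]
ft_force: [-0.0, 0.2, 1.0]
grip_width: 0.0854
grasp_force: 0.0
```

apply_moves(
  steps=[
    [[0,0,-0.03],[0,0,0],1],
    [[0,0,-0.06],[0,0,0],1],
    [[0,0,-0.1],[0,0,0],1],
    [[0,0,-0.1],[0,0,0],1],
    [[0,0,-0.1],[0,0,0],1],
    [[0,0,-0.1],[0,0,0],1],
    [[0,0,-0.1],[0,0,0],1],
    [[0,0,0],[0,0,0],1],
  ],
)

```text
clock: 39.12
eef_pos: [0.6521, -0.2669, 0.2367]
tool_rot: [-0.031, 1.0, -0.002, 0.004]
ft_force: [-0.0, -0.1, 1.2]
grip_width: 0.0858
grasp_force: 0.0
```

```bash
python3 -c "
from h import *
a,d=camera('side');print(bot.get_obs()['ft_force'])
c=cv2.resize(a[220:310,330:420,::-1],(600,600),interpolation=cv2.INTER_CUBIC)
cv2.imwrite('pics/end.png',c)"
```

```text
[-0.28186178 -0.71944724  0.62825817]
```

View pics/end.png

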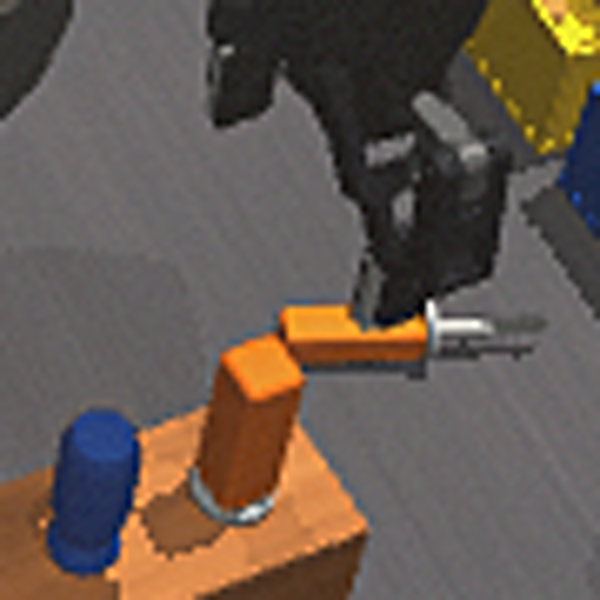

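The spoon stands upright in its pocket, bolster down on the block, at crop (245,430). The blue driver is undisturbed.

```bash
python3 -c "
from h import *
print(bot.job_done())"
```

```text
the job is handed in; nothing more can be done
None
```

I turned the star wheel up until it went tight at about 7 N, backed it off about one tooth judged by blade travel, stood the spoon back in its pocket without seeing anything else disturbed, and handed the job in at about 39 s; no verdict came back.

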